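Vibration pen reading on the centrifuge lid

TASK

A vibration reading is to be taken on the bench centrifuge. Anything left on the lid would rattle, so first lift the timer off the lid and set it down, standing upright, on the free worktop; then draw the vibration pen out of its sloping stand and hold it upright with its point on the centre dot of the measuring pad on the lid, pressing lightly straight down until the sprung tip is about half-way in (the red line on the tip meets the pen's nose). Finish while holding the pen pressed there; do not drop or knock over the timer, and leave the dropper bottle, the tape roll and the petri dish where they are.

Things in the scene. Friction and masses are not known exactly. Their poses are not given: they have to be found in the camera images.
- timer: Off-white bench timer, a rounded slab 25 thick x 68 wide x 64 high (mm), standing upright on the centrifuge's lid. Origin: on its underside (the slab's middle lies 2 mm to its -x); x = through the 25 mm thickness, out of the face with the display, y = along the 68 mm width, z up. About 90 g. Take it across the 25 mm from above.
- centrifuge: The big grey bench centrifuge; it does not move. Its flat level lid spans x 0.50 to 0.84, y -0.24 to 0.19, top at z = 0.235. To its right the worktop (z = 0) is free round x = 0.45, y = -0.36 (70 mm clear each way): room for the timer. Origin: centre of its underside.
- pen_stand: Fixed bench stand of the pen: grey foot 104 x 74 x 10 mm and a square aluminium sleeve (bore 21 mm, 45 long, open below) that slopes 25 degrees from vertical, its upper end leaning to the stand's own -x, roughly to the robot. Origin: on the worktop under the stand; z up; the middle of the sleeve's mouth is at (-10, 0, 82) mm.
- pen: Vibration pen, 140 mm, 0.1 kg. Origin: point of the unpressed tip; z runs up the pen's axis. Yellow head 30 (x) x 22 (y) mm at z 72 to 140, black 17 mm square barrel z 30 to 72, steel nose z 14 to 30, then the sprung tip. It sits in the stand (2 mm play), head on the sleeve's mouth, leaning 25 degrees. Grip the head across its y at z = 105, coming along its axis; draw it 65 mm out along it.
- pen_point (a point): The rounded point of the pen's sprung tip, 5 mm in diameter; moves with the tip as it is pushed in. Its z is the pen's axis.
- pen_plunger (a joint): How far the sprung tip is pushed into the nose, in m: 0 free, 0.010 at the stop. Pushing starts at 2 N and rises 0.6 N per mm: about 5 N at half-way (0.005), 8 N at the stop. The red line on the tip reaches the nose at half-way.
- measuring_pad: Marked measuring pad glued on the lid, level: a bright steel disc 26 mm in diameter and 3 mm high on a yellow ring (34 mm), with a thin red ring (17 mm) and a black dot at the centre of its top. Origin: centre of its underside, on the lid at z = 0.235. Fixed, wherever it was glued.
- pad_top (a point): Centre of the pad's top face, z = 0.238.
- dropper_bottle: White dropper bottle, 34 mm in diameter, 88 high, standing on the worktop. Origin: centre of its underside. Bystander.
- tape_roll: Roll of green tape lying flat, 78 mm in diameter, 19 high. Origin: centre of its underside. Bystander.
- petri_dish: Clear petri dish with a pink filling, 90 mm in diameter, 15 high, on the worktop. Origin: centre of its underside. Bystander.
Not all that is in view belongs to the job. Of the things shaped like the pen_stand, the grey one is meant. Leave any black look-alike of the timer alone.

How it is judged:
On the way, in this order (a step that is already met when the one before it is completed fails the run):
1. the timer stands upright on the worktop, at rest and let go, while the pen is still in its stand (height (world z) of timer between -0.01 and 0.008 m and angle between timer's own z axis and vertical below 0.15 rad and linear speed of timer below 0.03 m/s and contact force between timer and the fingers below 0.1 N and distance of pen from where it was at the start of the episode below 0.03 m), for 0.2 s.
2. the pen is drawn clear of its stand, held in the fingers (contact force between pen and the fingers above 1 N and distance of pen from where it was at the start of the episode above 0.06 m and contact force between pen and pen_stand below 0.1 N), for 0.1 s.
At the end, for the whole second after the job is handed in: Pen still gripped, tip on the pad within 8.5 mm of its centre (in the red ring), pen within 0.12 rad of upright, tip pushed in 2 to 8 mm of its 10, 2 to 9 N on the pad; the timer stands upright (0.15 rad) on the worktop, at rest, untouched (horizontal distance between pen_point and pad_top below 0.0085 m and value of joint pen_plunger between 0.002 and 0.008 m and contact force between pen and measuring_pad between 2 and 9 N and angle between pen's own z axis and vertical below 0.12 rad and contact force between pen and the fingers above 1 N and height (world z) of timer between -0.01 and 0.008 m and angle between timer's own z axis and vertical below 0.15 rad and linear speed of timer below 0.03 m/s and contact force between timer and the arm below 0.1 N); the arm keeps its last pose, push and grip.
It fails at once if the pen is jammed hard on the pad or lid (over 20 N) (contact force between pen and measuring_pad above 20 N or contact force between pen and centrifuge above 20 N).
It fails at once if the timer is knocked over or dropped (angle between timer's own z axis and vertical above 1 rad or linear speed of timer above 1.7 m/s).
It fails at once if the bottle, tape roll or petri dish is moved more than 30 mm or the bottle tipped (distance of any of dropper_bottle, tape_roll, petri_dish from where it was at the start of the episode above 0.03 m or angle between dropper_bottle's own z axis and vertical above 0.5 rad).
It also fails if it takes over 64 s, if anything falls off the work surface, if the arm or the gripper's body presses on something with over 40 N, if the wrist force passes 120 N, or if a joint passes its speed limit or range.

ROBOT

A 7-joint arm with a two-finger parallel gripper is mounted at the origin on a cart in front of the work surface, level with it; the furniture and walls round the work are solid. World frame = base frame: x ahead of the robot, y to its left, z up, the work surface at z = 0. Lengths are in m, angles in rad, forces in N, time in s.
With the tool pointing down it reaches from about 0.425 to 0.825 m from the base axis. Payload 3.6 kg.
Tool frame: the origin (TCP) lies midway between the tips of the shut fingers; the grasp point (between the pads) lies bot.tcp_to_grasp behind it (bot.tcp_to_grasp is the distance from the TCP to the grasp point, in m); z points along the fingers, y is the line along which they close (so a half turn about z gives the same grasp; the last joint's range is limited). The gripper opens to 93 mm and grips with 3 to 60 N. Pads are 15 mm wide; open, the fingers measure 128 mm over their backs; the gripper's body (75 mm by 188 mm) begins 65 mm behind the grasp point.
Start: joints at [-1.321, 0.615, -0.013, 1.423, 0.008, 1.103, -0.04], TCP at [0.177, 0.625, 0.191] pointing down, gripper open.
Joint ranges: [-3.12, 3.12], [-0.3, 2.06], [-1.34, 1.32], [0.26, 2.42], [-1.36, 4.5], [0.01, 1.98], [-2.84, 2.84]. Speed limits (rad/s): [2.79, 2.79, 3.14, 3.14, 3.14, 3.14, 3.14].

INTERFACE

Orientations are given as a rotation vector (axis times angle).
In Python, from rig import bot, optics, ticket gives the robot as it stands.
- The arm moves only by the shell command python3 -m crank 'ROWS' [FORCE]. ROWS is JSON, a list that holds one entry, the list of rows, each a list of 7 numbers: the opening, from 0 (shut) to 1 (fully open), then the shift along the tool's x, y, z normalised to -1 to 1, where 1 is 80 cm, then the turn, a rotation vector about the tool's x, y, z normalised to -1 to 1, where 1 is pi/2 rad. In form: [[[jaw, x, y, z, wx, wy, wz], ...]]. A call has 1 to 8 rows; each row is the pose to reach, as a shift and turn from the pose commanded when the call began, along the tool's axes at that moment; what a row does not reach only later rows make up. A row lasts 1/12 s, in which the tool goes at most 41.7 mm and 7.16 degrees, less where a joint would pass 70% of its speed; a pose out of reach is approached as far as the arm can. A call with a number of a shift or a turn outside -1 to 1 is refused whole. A call with a gripper value outside its range is refused whole. The fingers move at their own pace and stop on an object; FORCE is the grip in N (left out, the last holds). Time passes only in rows, so rows that repeat a pose let the fingers close. It gives the time, the measured TCP pose, the force, the opening and the grip force at its end, in the units of the state.
- bot.get_state(): the state, without advancing time (a new reading comes with each control period).
- optics.capture(name): name is "scene" or "top" or "wrist"; returns (picture, depth): 384x512x3 uint8, blue, green, red; 384x512 float32, m along the optical axis (not along the pixel's ray), 0 where there is no reading.
- optics.get_calibration(name): a dict with "fx", "fy", "cx", "cy" (pixels), "k1" (the pictures are not rectified: a ray, as slopes to the right and down, at radius r is drawn at 1 + k1 r^2 times it, then the intrinsics apply), "R" (3x3) and "t" (3): a world point X has camera coordinates R X + t. Camera axes: x right, y down, z forward; pixel columns grow to the right and rows downward; lengths in m; the calibration is good to about 2 mm. A picture is of the moment at which its call begins: read the wrist's pose just before it. get_calibration takes no time and is no camera call; for the wrist camera it gives the pose at the moment of the call.
- ticket.hand_in(): hands the job in; it is judged then, once.
The state is a dict: "t": time; "qpos": joint angles; "dq": joint speeds; "joint_efforts": joint torques, N m; "tcp_pos": TCP position; "tool_rot": TCP orientation; "contact_force": force on the tool from outside, world axes, zero at the start; "ft_torque": the same for the moment, N m; "gripper_width": opening from 0.0 (shut) to 1.0 (fully open); "grip_force": force on a finger pad.
Only numpy, scipy, OpenCV 4.12 (cv2) and the standard library are available. Lean on these libraries where they do the work, as an engineer would, in place of code of your own. Each camera call takes 0.05 s, during which the arm holds its last target. There are 200 camera calls.

## Working session

There is one attempt and no reset: what is moved stays moved. The work goes in short steps, Python scripts to look and compute and a shell command to move; the robot and the scene stay as the last step left them, time stands still between calls to the robot, and variables do not carry over. Pictures are saved under pics/ and viewed, at most 10 in all, crops included, and the job is handed in when it is done.

```bash
ls; mkdir -p pics; cat > h.py <<'E'
import numpy as np, cv2
from rig import bot, optics, ticket
from scipy.spatial.transform import Rotation as Ro
def ray(c,u,v):
    x,y=(u-c['cx'])/c['fx'],(v-c['cy'])/c['fy']; s=1.
    for _ in range(20): s=1+c['k1']*((x/s)**2+(y/s)**2)
    R=np.array(c['R']);t=np.array(c['t'])
    return -R.T@t, R.T@np.array([x/s,y/s,1])
def onz(c,u,v,z):
    o,d=ray(c,u,v); return o+d*(z-o[2])/d[2]
def dep(c,D,u,v):
    o,d=ray(c,u,v); return o+d*D[int(v),int(u)]
def grab(n):
    c=optics.get_calibration(n); im,D=optics.capture(n); return c,im,D
def cloud(c,D,mask):
    vs,us=np.nonzero(mask&(D>0)); return np.array([dep(c,D,u,v) for u,v in zip(us,vs)])
def pose(): s=bot.get_state(); return np.array(s['tcp_pos']),Ro.from_rotvec(s['tool_rot'])
def rows(p,R,s=None):
    """normalised shift/turn from current measured pose to goal p,R"""
    p0,R0=pose(); print('shift',np.round(R0.inv().apply(np.array(p)-p0)/.8,4),'turn',np.round((R0.inv()*R).as_rotvec()/(np.pi/2),4))
E
python3 - <<'E'
from h import *
s=bot.get_state(); print(s, bot.tcp_to_grasp)
a=[]
for n in ('scene','top'):
    c,im,D=grab(n); cv2.imwrite(f'pics/{n}0.png',im); np.savez(f'{n}0.npz',im=im,D=D,**{k:np.array(v) for k,v in c.items()})
    print(n,c)
E
```

```text
pics
{'t': 0.0, 'qpos': array([-1.32150755,  0.61595166, -0.01259662,  1.42485461,  0.00814211,
        1.10339249, -0.0403959 ]), 'dq': array([-0.00076156,  0.00108291,  0.00099114,  0.00125925,  0.00128669,
       -0.00075682,  0.00148356]), 'joint_efforts': array([-3.52867482e-05, -4.58934152e+01,  2.09019729e-01, -1.65745193e+01,
       -6.10589446e-02,  2.04352284e-02,  2.27621481e-04]), 'tcp_pos': array([0.17678408, 0.62462003, 0.18967494]), 'tool_rot': array([-0.43168557, -3.11152072,  0.00399164]), 'contact_force': array([-0.3057528 , -0.87695989, -0.6749393 ]), 'ft_torque': array([-0.00040467, -0.01653453,  0.01546661]), 'grip_force': 0.0, 'gripper_width': 1.0004335061661365} 0.0188
scene {'fx': 468.1866907721592, 'fy': 468.1866907721592, 'cx': 252.16525741757113, 'cy': 190.7129583305436, 'k1': -0.1729664825523024, 'R': array([[-0.89545837, -0.44508536, -0.00730297],
       [-0.21698507,  0.45075522, -0.86587367],
       [ 0.38867954, -0.77376919, -0.50020941]]), 't': array([0.59755795, 0.2546143 , 1.32346644])}
top {'fx': 391.6671606667771, 'fy': 391.6671606667771, 'cx': 258.34759653289325, 'cy': 191.6053836835548, 'k1': 0.026533013679969002, 'R': array([[-0.02327545, -0.99953306, -0.01979698],
       [-0.99355354,  0.02532477, -0.11049898],
       [ 0.11094873,  0.01709744, -0.99367905]]), 't': array([0.05491174, 0.66954057, 1.49397612])}
```

View pics/scene0.png

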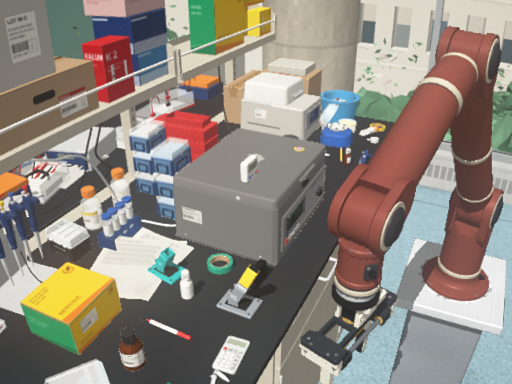

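View pics/top0.png

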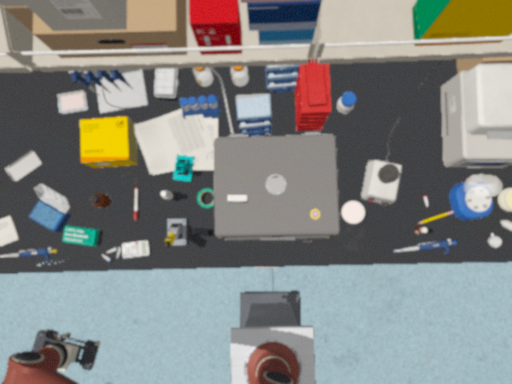

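The scene shot has the timer on the lid at (249,167), the pen's yellow head at (252,273) over the grey stand at (240,300), and the pad at (299,149). In the top shot these are the timer at (237,198), pad (315,213), grey stand (177,232) and petri dish (352,212).

Candidates that could be confused (top pixels):
- **Timer:** white slab on lid (237,198), calculator (133,249), dark thing by the stand (200,236).
- **Stand:** grey (177,232), teal (183,167).
- **Pad:** yellow ring (315,213), grey lid disc (276,184).

I choose the white slab, the grey stand and the yellow ring.

```bash
python3 - <<'E'
from h import *
L={n:np.load(n+'0.npz') for n in('scene','top')}
def blob(n,m,box):
    M=np.zeros(m.shape,bool);x0,y0,x1,y1=box;M[y0:y1,x0:x1]=m[y0:y1,x0:x1];return M
for n,tb,hb,pb in(('scene',(232,145,268,190),(235,255,270,295),(288,140,310,158)),('top',(222,188,252,208),(155,222,185,248),(303,203,327,224))):
    c=L[n];im=c['im'];D=c['D'];hsv=cv2.cvtColor(im,cv2.COLOR_BGR2HSV)
    m=blob(n,(hsv[...,2]>185)&(hsv[...,1]<60),tb); P=cloud(c,D,m)
    print(n,'timer',m.sum(),P.min(0).round(3),P.max(0).round(3))
    T=P[P[:,2]>P[:,2].max()-.008]; r=cv2.minAreaRect((T[:,:2]*1000).astype(np.float32)); print(' top',len(T),np.round(r[0],1),np.round(r[1],1),r[2])
    us=np.nonzero(m);pp=np.array([onz(c,u,v,.299)[:2] for v,u in zip(*us)]);r=cv2.minAreaRect((pp*1000).astype(np.float32));print(' plane',np.round(r[0],1),np.round(r[1],1),r[2])
    y=(hsv[...,0]>15)&(hsv[...,0]<38)&(hsv[...,1]>120)&(hsv[...,2]>70)
    m=blob(n,y,hb);P=cloud(c,D,m);print(' head',m.sum(),P.min(0).round(3),P.max(0).round(3),np.median(P,0).round(3))
    w=np.linalg.svd(P-P.mean(0))[2][0];print('  axis',w.round(3))
    m=blob(n,(hsv[...,1]>50)&(hsv[...,0]<38),pb);v,u=np.nonzero(m);e=((u.min()+u.max())/2,(v.min()+v.max())/2);print(' pad',m.sum(),e,onz(c,*e,.2365).round(4),cloud(c,D,m).mean(0).round(4))
c=L['top'];print('petri',onz(c,352,212,.015).round(3),'dark',dep(c,c['D'],200,236).round(3))
o=[cv2.resize(L['top']['im'][180:264,140:252],None,fx=5,fy=5,interpolation=cv2.INTER_CUBIC)]
o.append(cv2.resize(L['scene']['im'][240:324,195:243+20],None,fx=3.5,fy=5))
cv2.imwrite('pics/crop.png',np.hstack([o[0],o[1]]))
E
```

```text
scene timer 253 [ 0.613 -0.057  0.23 ] [0.699 0.14  0.3  ]
 top 84 [623.5 104.5] [60.6 21.3] 87.17031860351562
 plane [604.9 151.5] [ 51.  166.7] 7.589372158050537
 head 248 [ 0.468  0.195 -0.007] [0.58  0.38  0.148] [0.493 0.375 0.113]
  axis [-0.443  0.632  0.635]
 pad 30 (np.float64(299.0), np.float64(149.0)) [ 0.5645 -0.1432  0.2365] [ 0.5667 -0.1459  0.2331]
top timer 127 [0.613 0.074 0.231] [0.64  0.143 0.304]
 top 103 [622.7 103.7] [58.8 19.6] 88.38851165771484
 plane [622.5 105.3] [61.7 19.5] 88.54834747314453
 head 70 [ 0.474  0.353 -0.005] [0.517 0.415 0.155] [0.497 0.36  0.135]
  axis [-0.082 -0.3    0.95 ]
 pad 102 (np.float64(314.5), np.float64(213.5)) [ 0.5695 -0.1522  0.2365] [ 0.5691 -0.1525  0.236 ]
petri [ 0.583 -0.326  0.015] dark [0.504 0.273 0.008]
```

View pics/crop.png

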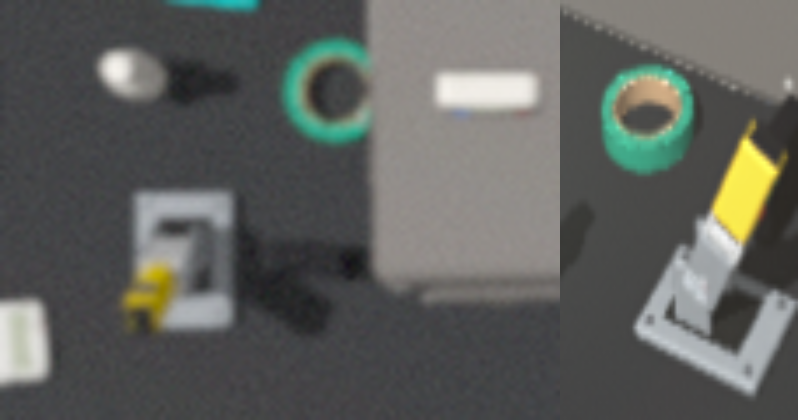

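The crop confirms the choices: the white timer slab has its display side toward the robot, the grey stand holds the yellow-headed pen, and the dark patch is only a shadow. Next I'll work out the first approach.

```bash
cat >> h.py <<'E'
def frame(y,z):
    z=np.array(z,float);z/=np.linalg.norm(z);y=np.array(y,float);y-=z*(y@z);y/=np.linalg.norm(y)
    return Ro.from_matrix(np.column_stack([np.cross(y,z),y,z]))
def goto(p,y,z):
    for s in(1,-1): rows(p,frame(s*np.array(y,float),z))
D=(0,0,-1); G=bot.tcp_to_grasp
E
python3 - <<'E'
from h import *
print(pose()[1].as_matrix().round(2))
a=np.radians(-2)
goto((.623,.104,.40),(np.cos(a),np.sin(a),0),D)
E
```

```text
[[-0.96  0.27 -0.  ]
 [ 0.27  0.96 -0.  ]
 [-0.   -0.   -1.  ]]
shift [-0.7139 -0.4751 -0.2616] turn [-0.0012  0.001   0.8467]
shift [-0.7139 -0.4751 -0.2616] turn [-1.0000e-03 -1.3000e-03 -1.1533e+00]
```

```bash
python3 -m crank '[[[1,0,0,-0.13,0,0,0],[1,-0.05,-0.03,-0.2,0,0,0.08],[1,-0.714,-0.475,-0.262,0,0,0.847],[1,-0.714,-0.475,-0.262,0,0,0.847],[1,-0.714,-0.475,-0.262,0,0,0.847],[1,-0.714,-0.475,-0.262,0,0,0.847],[1,-0.714,-0.475,-0.262,0,0,0.847],[1,-0.714,-0.475,-0.262,0,0,0.847]]]' 10; python3 - <<'E'
from h import *
c,im,Dp=grab('wrist');cv2.imwrite('pics/w0.png',im);np.savez('w0.npz',im=im,D=Dp,**{k:np.array(v) for k,v in c.items()})
print(pose()[0], bot.get_state()['qpos'].round(2))
a=np.radians(-2)
goto((.623,.104,.40),(np.cos(a),np.sin(a),0),D)
E
```

```text
t: 0.77
tcp_pos: [0.3476, 0.4257, 0.3186]
tool_rot: [-1.717, -2.63, 0.001]
contact_force: [0.9, 0.2, -0.2]
gripper_width: 1.0
grip_force: 0.0
[0.35689718 0.41697786 0.32107025] [-1.09  0.36  0.26  1.51 -0.09  1.28 -0.42]
shift [-0.4896  0.1578 -0.0942] turn [0.0047 0.0037 0.2728]
shift [-0.4896  0.1578 -0.0942] turn [-0.0052  0.0065 -1.7272]
```

View pics/w0.png

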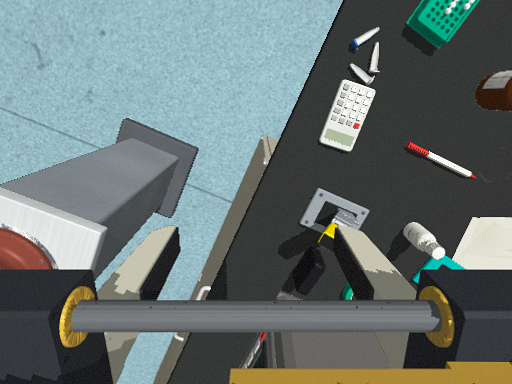

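The wrist view shows the grey stand at about (335,210) with the yellow head at (328,232) partly behind a finger. On to the timer.

```bash
python3 -m crank '[[[1,-0.49,0.158,-0.094,0,0,0.273],[1,-0.49,0.158,-0.094,0,0,0.273],[1,-0.49,0.158,-0.094,0,0,0.273],[1,-0.49,0.158,-0.094,0,0,0.273],[1,-0.49,0.158,-0.094,0,0,0.273],[1,-0.49,0.158,-0.094,0,0,0.273],[1,-0.49,0.158,-0.094,0,0,0.273],[1,-0.49,0.158,-0.094,0,0,0.273]]]'; python3 - <<'E'
from h import *
import time
a=np.radians(-2)
goto((.623,.104,.40),(np.cos(a),np.sin(a),0),D)
c,im,Dp=grab('wrist');cv2.imwrite('pics/w1.png',im)
p,R=pose();print(p,(c['R']@p+c['t']))
E
```

```text
t: 1.48
tcp_pos: [0.5667, 0.1825, 0.3784]
tool_rot: [-2.229, -2.213, 0.001]
contact_force: [1.0, 0.1, -1.0]
gripper_width: 0.999
grip_force: 0.0
shift [-0.0976  0.0711 -0.0271] turn [-0.0006  0.      0.0174]
shift [-0.0976  0.0711 -0.0271] turn [-0.0000e+00 -1.0000e-03 -1.9826e+00]
[0.57260593 0.17125014 0.37911799] [0.00737624 0.03377614 0.21294242]
```

View pics/w1.png

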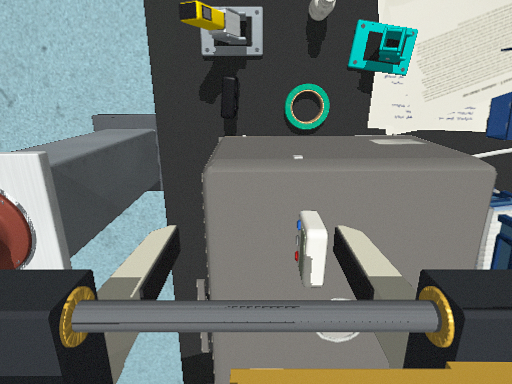

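The timer is at (312,248) between the fingers, and the stand's foot (232,32) and the pen head (203,14) are also in view. A black timer look-alike stands at (230,97), to be left alone. I'll hold still and measure timer, foot and head.

```bash
python3 -m crank '[[[1,0,0,0,0,0,0],[1,0,0,0,0,0,0],[1,0,0,0,0,0,0]]]'; python3 - <<'E'
from h import *
print(pose()[0])
c,im,Dp=grab('wrist');cv2.imwrite('pics/w2.png',im);np.savez('w2.npz',im=im,D=Dp,**{k:np.array(v) for k,v in c.items()})
hsv=cv2.cvtColor(im,cv2.COLOR_BGR2HSV);V=hsv[...,2];S=hsv[...,1]
X=np.zeros((384,512,3))
o=-np.array(c['R']).T@c['t']
for v in range(384):
    for u in range(0,512): X[v,u]=dep(c,Dp,u,v)
Z=X[...,2];ok=Dp>0
def rect(m,l):
    P=X[m];r=cv2.minAreaRect((P[:,:2]*1000).astype(np.float32));print(l,m.sum(),np.round(r[0],1),np.round(r[1],1),round(r[2],2),'z',np.median(P[:,2]).round(4))
w=(X[...,0]>.55)&(X[...,0]<.69)&(X[...,1]>.04)&(X[...,1]<.17)&ok&(V>150)&(S<60)
rect(w&(Z>.290)&(Z<.31),'timer top'); 
f=(X[...,0]>.40)&(X[...,0]<.62)&(X[...,1]>.28)&(X[...,1]<.48)&ok
rect(f&(Z>.006)&(Z<.014)&(V>100)&(S<60),'foot')
y=f&(hsv[...,0]>15)&(hsv[...,0]<38)&(S>120)
P=X[y];print('head',y.sum(),P.min(0).round(3),P.max(0).round(3))
b=(X[...,0]>.40)&(X[...,0]<.52)&(X[...,1]>.20)&(X[...,1]<.33)&ok&(Z>.02)
if b.any(): rect(b,'black')
np.save('X.npy',X)
cv2.imwrite('pics/w2c.png',cv2.resize(im[0:80,170:290],None,fx=6,fy=6,interpolation=cv2.INTER_CUBIC))
a=np.radians(-2)
goto((.623,.104,.34),(np.cos(a),np.sin(a),0),D)
E
```

```text
t: 1.78
tcp_pos: [0.5651, 0.1855, 0.3777]
tool_rot: [-2.227, -2.213, 0.001]
contact_force: [-0.3, 0.9, 0.5]
gripper_width: 1.001
grip_force: 0.0
[0.56509772 0.18546379 0.37766942]
timer top 1025 [624.5 105.9] [63.3 22.3] 88.42 z 0.2985
foot 1001 [524.6 366.5] [ 71.4 102.5] 89.52 z 0.01
head 642 [ 0.442  0.355 -0.002] [0.521 0.413 0.149]
black 10343 [505.1 248.4] [29.8 96.8] 0.01 z 0.5102
shift [-0.102   0.0732  0.047 ] turn [-0.0012 -0.0005  0.0189]
shift [-0.102   0.0732  0.047 ] turn [ 8.0000e-04 -1.8000e-03 -1.9811e+00]
```

View pics/w2c.png

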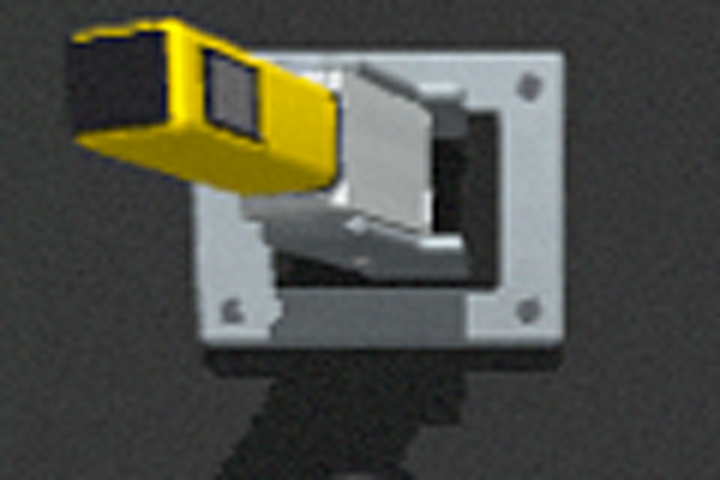

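```bash
python3 -m crank '[[[1,-0.101,0.0745,0.0,0,0,0.022],[1,-0.101,0.0745,0.0,0,0,0.022],[1,-0.101,0.0745,0.0,0,0,0.022],[1,-0.101,0.0745,0.03,0,0,0.022],[1,-0.101,0.0745,0.05,0,0,0.022],[1,-0.101,0.0745,0.05,0,0,0.022]]]'; python3 - <<'E'
from h import *
a=np.radians(-1.6)
goto((.624,.105,.257),(np.cos(a),np.sin(a),0),D)
q=np.load('w2.npz');X=np.load('X.npy');im=q['im'];hsv=cv2.cvtColor(im,cv2.COLOR_BGR2HSV)
ok=(q['D']>0)
w=ok&(X[...,0]>.42)&(X[...,0]<.56)&(X[...,1]>.32)&(X[...,1]<.44)&(X[...,2]>.09)&(X[...,2]<.2)
t=np.radians(25);u=np.array([-np.sin(t),0,np.cos(t)]);e=np.array([np.cos(t),0,np.sin(t)])
P=X[w];s=P@u;k=P@e;y=P[:,1]
for lo in np.arange(s.min(),s.max(),.008):
    m=(s>=lo)&(s<lo+.008); print(lo.round(3),m.sum(),k[m].min().round(4),k[m].max().round(4),y[m].min().round(4),y[m].max().round(4))
# predicted from foot
O=np.array([.5246,.3665,0]);M=O+[-.010,0,.082];print('mouth s,k,y',(M@u).round(4),(M@e).round(4),M[1])
E
```

```text
t: 2.33
tcp_pos: [0.6224, 0.1044, 0.3344]
tool_rot: [-2.262, -2.172, 0.009]
contact_force: [-0.3, -0.4, -0.9]
gripper_width: 1.003
grip_force: 0.0
shift [0.0009 0.0027 0.0967] turn [-0.0054  0.0001 -0.0082]
shift [0.0009 0.0027 0.0967] turn [2.0000e-04 8.4000e-03 1.9918e+00]
-0.139 61 0.4968 0.5121 0.3549 0.3752
-0.131 68 0.486 0.512 0.3546 0.3756
-0.123 70 0.485 0.5121 0.3548 0.3752
-0.115 82 0.4859 0.5125 0.3548 0.3755
-0.107 71 0.486 0.5126 0.3548 0.3757
-0.099 88 0.4859 0.5127 0.3548 0.3753
-0.091 87 0.485 0.513 0.3546 0.3755
-0.083 166 0.4835 0.5126 0.3548 0.3766
-0.075 278 0.4837 0.5099 0.3567 0.3753
mouth s,k,y -0.1432 0.501 0.3665
```

```bash
python3 -m crank '[[[1,0.001,0.002,0.04,0.0,0,-0.004],[1,0.001,0.002,0.08,0,0,-0.004],[1,0.001,0.002,0.096,0,0,-0.004],[1,0.001,0.002,0.096,0,0,-0.004],[0.1,0.001,0.002,0.096,0,0,-0.004],[0.1,0.001,0.002,0.096,0,0,-0.004],[0.1,0.001,0.002,0.096,0,0,-0.004],[0.1,0.001,0.002,0.096,0,0,-0.004]]]' 15;python3 -m crank '[[[0.1,0,0,0,0,0,0],[0.1,0,0,0,0,0,0],[0.1,0,0,0,0,0,0],[0.1,0,0,0,0,0,0],[0.1,0,0,0,0,0,0],[0.1,0,0,0,0,0,0]]]'
```

```text
t: 3.0
tcp_pos: [0.6274, 0.1033, 0.2634]
tool_rot: [2.26, 2.179, 0.004]
contact_force: [-0.0, -1.1, 0.3]
gripper_width: 0.762
grip_force: 0.0
t: 3.5
tcp_pos: [0.6266, 0.1031, 0.2616]
tool_rot: [-2.262, -2.18, 0.0]
contact_force: [0.4, -0.0, 0.3]
gripper_width: 0.334
grip_force: 0.0
```

```bash
python3 -m crank '[[[0.1,0,0,0,0,0,0],[0.1,0,0,0,0,0,0],[0.1,0,0,0,0,0,0],[0.1,0,0,0,0,0,0],[0.1,0,0,0,0,0,0],[0.1,0,0,0,0,0,0]]]'; python3 -c "
from h import *
a=np.radians(-1.6)
rows((.6266,.1031,.38),frame((np.cos(a),np.sin(a),0),D)); print(bot.get_state()['qpos'].round(2))"
```

```text
t: 4.0
tcp_pos: [0.6265, 0.1031, 0.2615]
tool_rot: [-2.262, -2.18, 0.0]
contact_force: [0.9, 0.5, -0.8]
gripper_width: 0.232
grip_force: 15.0
shift [-0.      0.     -0.1481] turn [-0.0001  0.0001 -0.0058]
[-0.44  0.56  0.43  1.37 -0.24  1.26 -0.03]
```

```bash
python3 -m crank '[[[0.1,0,0,-0.03,0,0,0],[0.1,0,0,-0.07,0,0,0],[0.1,0,0,-0.11,0,0,0],[0.1,0,0,-0.14,0,0,0],[0.1,0,0,-0.14,0,0,0],[0.1,0,0,-0.14,0,0,0]]]' 20; python3 -c "
from h import *
a=np.radians(0)
rows((.45,-.36,.37),frame((np.cos(a),np.sin(a),0),D))"
```

```text
t: 4.5
tcp_pos: [0.627, 0.1029, 0.3745]
tool_rot: [2.261, 2.179, 0.003]
contact_force: [-0.2, -0.8, -2.1]
gripper_width: 0.236
grip_force: 20.0
shift [-0.5864 -0.1996  0.005 ] turn [ 0.0015 -0.0002 -0.0237]
```

```bash
python3 -m crank '[[[0.1,-0.02,-0.007,0,0,0,-0.002],[0.1,-0.06,-0.02,0,0,0,-0.004],[0.1,-0.1,-0.034,0,0,0,-0.006],[0.1,-0.145,-0.049,0,0,0,-0.01],[0.1,-0.19,-0.065,0,0,0,-0.012],[0.1,-0.235,-0.08,0,0,0,-0.014],[0.1,-0.28,-0.095,0,0,0,-0.016],[0.1,-0.32,-0.109,0,0,0,-0.02]]]';python3 -m crank '[[[0.1,-0.045,-0.015,0,0,0,0],[0.1,-0.09,-0.031,0,0,0,0],[0.1,-0.135,-0.046,0,0,0,0],[0.1,-0.18,-0.061,0,0,0,0],[0.1,-0.22,-0.075,0,0,0,0],[0.1,-0.25,-0.085,0,0,0,0],[0.1,-0.266,-0.09,0,0,0,0],[0.1,-0.266,-0.09,0,0,0,0]]]';python3 -c "
from h import *
rows((.45,-.36,.027),frame((1,0,0),D));print(bot.get_state()['qpos'].round(2))"
```

```text
t: 5.17
tcp_pos: [0.5276, -0.1513, 0.3715]
tool_rot: [-2.226, -2.211, 0.004]
contact_force: [0.3, -0.3, -1.0]
gripper_width: 0.234
grip_force: 20.0
t: 5.83
tcp_pos: [0.4532, -0.3651, 0.3712]
tool_rot: [-2.233, -2.204, 0.006]
contact_force: [-0.3, 0.5, -0.8]
gripper_width: 0.232
grip_force: 20.0
shift [ 0.0062 -0.0017  0.4303] turn [-0.0034 -0.0002 -0.0086]
[ 0.31  0.43  0.55  1.3  -0.22  1.47  0.83]
```

```bash
python3 -m crank '[[[0.1,0.006,-0.002,0.03,-0.003,0,-0.008],[0.1,0.006,-0.002,0.07,-0.003,0,-0.008],[0.1,0.006,-0.002,0.12,-0.003,0,-0.008],[0.1,0.006,-0.002,0.17,-0.003,0,-0.008],[0.1,0.006,-0.002,0.22,-0.003,0,-0.008],[0.1,0.006,-0.002,0.27,-0.003,0,-0.008],[0.1,0.006,-0.002,0.31,-0.003,0,-0.008],[0.1,0.006,-0.002,0.34,-0.003,0,-0.008]]]';python3 -m crank '[[[0.1,0,0,0.02,0,0,0],[0.1,0,0,0.04,0,0,0],[0.1,0,0,0.055,0,0,0],[0.1,0,0,0.06,0,0,0],[0.1,0,0,0.06,0,0,0]]]';python3 -c "
from h import *
rows((.45,-.36,.027),frame((1,0,0),D));print(bot.get_state()['qpos'].round(2))
im,_=optics.capture('scene');cv2.imwrite('pics/s1.png',im)"
```

```text
t: 6.5
tcp_pos: [0.4541, -0.3526, 0.0972]
tool_rot: [-2.208, -2.229, -0.006]
contact_force: [-0.4, 0.2, -1.5]
gripper_width: 0.236
grip_force: 20.0
t: 6.92
tcp_pos: [0.455, -0.3544, 0.0518]
tool_rot: [-2.211, -2.23, -0.006]
contact_force: [-0.1, -0.3, -1.3]
gripper_width: 0.236
grip_force: 20.0
shift [-0.0071 -0.0064  0.0309] turn [ 0.0011 -0.0022  0.0055]
[ 0.38  0.7   0.4   1.8  -0.4   0.72  1.01]
```

```bash
python3 -m crank '[[[0.1,-0.003,-0.003,0.01,0,-0.002,0.005],[0.1,-0.003,-0.003,0.018,0,-0.002,0.005],[0.1,-0.003,-0.003,0.024,0,-0.002,0.005],[0.1,-0.003,-0.003,0.028,0,-0.002,0.005],[0.1,-0.003,-0.003,0.028,0,-0.002,0.005],[0.1,-0.003,-0.003,0.028,0,-0.002,0.005]]]'; python3 -c "
from h import *
print(bot.get_state()['contact_force'],pose()[0])"
```

```text
t: 7.47
tcp_pos: [0.4531, -0.3595, 0.0311]
tool_rot: [2.219, 2.217, 0.002]
contact_force: [-0.1, -0.7, -1.8]
gripper_width: 0.235
grip_force: 20.0
[-0.05159835 -0.71263949 -1.80761661] [ 0.45308827 -0.35946002  0.03110078]
```

Still ~4 mm to go.

```bash
python3 -m crank '[[[0.1,0,0,0.002,0,0,0],[0.1,0,0,0.004,0,0,0],[0.1,0,0,0.0055,0,0,0],[0.1,0,0,0.0055,0,0,0],[0.1,0,0,0.0055,0,0,0]]]'; python3 -c "
from h import *
c,im,Dp=grab('scene');cv2.imwrite('pics/s2.png',im[130:290,220:400])
v=1"
```

```text
t: 7.88
tcp_pos: [0.4531, -0.3595, 0.0268]
tool_rot: [2.219, 2.217, 0.002]
contact_force: [-0.6, 0.7, -1.2]
gripper_width: 0.232
grip_force: 20.0
```

```bash
python3 -m crank '[[[0.1,0,0,0.001,0,0,0],[0.1,0,0,0.0015,0,0,0],[0.1,0,0,0.0015,0,0,0]]]'; python3 -m crank '[[[0.35,0,0,0,0,0,0],[0.5,0,0,0,0,0,0],[0.7,0,0,0,0,0,0],[0.8,0,0,0,0,0,0],[0.8,0,0,0,0,0,0],[0.8,0,0,0,0,0,0],[0.8,0,0,0,0,0,0],[0.8,0,0,0,0,0,0]]]'
```

```text
t: 8.18
tcp_pos: [0.4533, -0.3599, 0.0265]
tool_rot: [2.218, 2.216, 0.002]
contact_force: [-0.5, 0.9, 5.0]
gripper_width: 0.236
grip_force: 20.0
t: 8.85
tcp_pos: [0.4531, -0.3595, 0.0256]
tool_rot: [2.219, 2.216, 0.002]
contact_force: [0.3, -1.1, 0.4]
gripper_width: 0.754
grip_force: 0.0
```

Contact showed at 5 N and the timer is released. Now straight up.

```bash
python3 -m crank '[[[0.8,0,0,-0.01,0,0,0],[0.8,0,0,-0.04,0,0,0],[0.8,0,0,-0.08,0,0,0],[0.8,0,0,-0.13,0,0,0],[0.8,0,0,-0.18,0,0,0],[0.8,0,0,-0.23,0,0,0],[0.8,0,0,-0.28,0,0,0],[0.8,0,0,-0.33,0,0,0]]]'; python3 -m crank '[[[0.8,0,0,-0.05,0,0,0],[0.8,0,0,-0.1,0,0,0],[0.8,0,0,-0.12,0,0,0],[0.8,0,0,-0.12,0,0,0]]]';python3 - <<'E'
from h import *
p,R=pose()
c,im,Dp=grab('wrist');cv2.imwrite('pics/w3.png',im)
hsv=cv2.cvtColor(im,cv2.COLOR_BGR2HSV)
c2,t,Dt=grab('top');h2=cv2.cvtColor(t,cv2.COLOR_BGR2HSV)
cv2.imwrite('pics/comb.png',np.hstack([im,cv2.resize(t[180:276,310:382],(288,384))]))
# pen pose targets
th=np.radians(25);u=np.array([-np.sin(th),0,np.cos(th)])
g=np.array([.4967,.3657,.1136])
pre=g+u*(.12-G)
print(pre)
for z in(.38,): goto((pre[0],pre[1],z),(0,1,0),-u)
print(bot.get_state()['qpos'].round(2))
E
```

```text
t: 9.52
tcp_pos: [0.4513, -0.3584, 0.2925]
tool_rot: [2.219, 2.215, 0.002]
contact_force: [1.5, -0.6, 0.3]
gripper_width: 0.8
grip_force: 0.0
t: 9.85
tcp_pos: [0.4521, -0.3603, 0.3915]
tool_rot: [2.212, 2.208, 0.003]
contact_force: [0.3, -0.1, -0.2]
gripper_width: 0.802
grip_force: 0.0
[0.45393103 0.3657     0.20531835]
shift [0.905  0.0024 0.0044] turn [-0.217  -0.2134 -0.9834]
shift [0.905  0.0024 0.0044] turn [-0.2133  0.217   0.9828]
[ 0.3   0.41  0.56  1.3  -0.22  1.49  0.83]
```

View pics/comb.png

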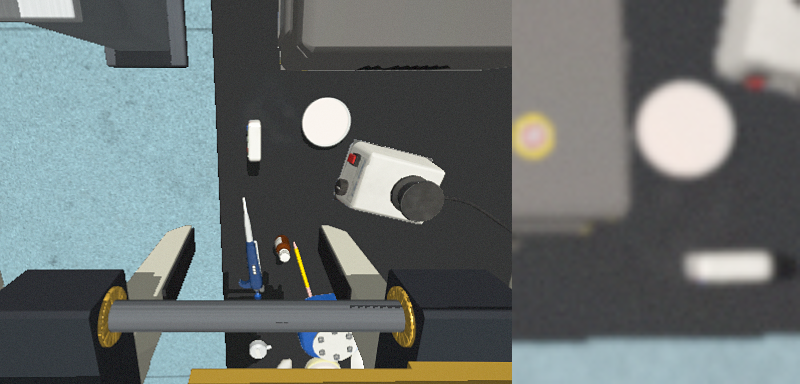

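The wrist view shows the timer standing at (254,140), clear of the petri dish (326,121). The top crop agrees. Now to the pen: travel and turn.

```bash
python3 -m crank '[[[0.8,0.04,0,0,0,0,0],[0.8,0.1,0,0,-0.02,-0.02,-0.1],[0.8,0.905,0.002,0.004,-0.217,-0.213,-0.983],[0.8,0.905,0.002,0.004,-0.217,-0.213,-0.983],[0.8,0.905,0.002,0.004,-0.217,-0.213,-0.983],[0.8,0.905,0.002,0.004,-0.217,-0.213,-0.983],[0.8,0.905,0.002,0.004,-0.217,-0.213,-0.983],[0.8,0.905,0.002,0.004,-0.217,-0.213,-0.983]]]'; cat > pre.py <<'E'
from h import *
import sys
th=np.radians(25);u=np.array([-np.sin(th),0,np.cos(th)])
g=np.array([.4967,.3657,.1136])
d=float(sys.argv[1]); p=g+u*(d-G); 
if len(sys.argv)>2: p[2]=float(sys.argv[2])
print(p); rows(p,frame((0,1,0),-u)); print(bot.get_state()['qpos'].round(2))
E
python3 pre.py .12 .38
```

```text
t: 10.62
tcp_pos: [0.4505, -0.0322, 0.3815]
tool_rot: [1.022, 2.701, -0.0]
contact_force: [0.7, -0.2, -0.3]
gripper_width: 0.8
grip_force: 0.0
[0.45393103 0.3657     0.38      ]
shift [ 0.3212  0.3775 -0.0414] turn [-0.0991 -0.1009 -0.4462]
[-0.29  0.01  0.24  1.8   0.11  1.1   0.76]
```

```bash
python3 -m crank '[[[0.8,0.321,0.378,-0.041,-0.1,-0.1,-0.446],[0.8,0.321,0.378,-0.041,-0.1,-0.1,-0.446],[0.8,0.321,0.378,-0.041,-0.1,-0.1,-0.446],[0.8,0.321,0.378,-0.041,-0.1,-0.1,-0.446],[0.8,0.321,0.378,-0.041,-0.1,-0.1,-0.446],[0.8,0.321,0.378,-0.041,-0.1,-0.1,-0.446],[0.8,0.321,0.378,-0.041,-0.1,-0.1,-0.446],[0.8,0.321,0.378,-0.041,-0.1,-0.1,-0.446]]]'; python3 pre.py .12 .3
```

```text
t: 11.28
tcp_pos: [0.4564, 0.2992, 0.3802]
tool_rot: [0.009, 2.707, -0.002]
contact_force: [1.5, -0.2, -0.3]
gripper_width: 0.801
grip_force: 0.0
[0.45393103 0.3657     0.3       ]
shift [0.0455 0.0832 0.0893] turn [-0.0018 -0.0008 -0.0038]
[-0.7   0.14 -0.14  1.72  0.4   1.02  0.56]
```

```bash
python3 -m crank '[[[0.8,0.046,0.083,0.089,-0.002,0,-0.004],[0.8,0.046,0.083,0.089,-0.002,0,-0.004],[0.8,0.046,0.083,0.089,-0.002,0,-0.004],[0.8,0.046,0.083,0.089,-0.002,0,-0.004],[0.8,0.046,0.083,0.089,-0.002,0,-0.004],[0.8,0.046,0.083,0.089,-0.002,0,-0.004]]]'; python3 - <<'E'
from h import *
c,im,Dp=grab('wrist');cv2.imwrite('pics/w4.png',im)
X=np.array([[dep(c,Dp,u,v) for u in range(512)] for v in range(384)])
th=np.radians(25);u=np.array([-np.sin(th),0,np.cos(th)]);e=np.array([np.cos(th),0,np.sin(th)])
w=(Dp>0)&(X[...,0]>.42)&(X[...,0]<.56)&(X[...,1]>.32)&(X[...,1]<.44)&(X[...,2]>.10)&(X[...,2]<.175)
P=X[w];s=P@u;k=P@e;y=P[:,1]
for lo in np.arange(-.125,-.06,.008):
    m=(s>=lo)&(s<lo+.008)
    if m.any():print(lo.round(3),m.sum(),k[m].min().round(4),k[m].max().round(4),y[m].min().round(4),y[m].max().round(4))
E
python3 pre.py .12
```

```text
t: 11.78
tcp_pos: [0.456, 0.3638, 0.3029]
tool_rot: [0.003, 2.703, 0.003]
contact_force: [0.4, -1.2, 0.2]
gripper_width: 0.801
grip_force: 0.0
-0.117 4 0.4802 0.4815 0.3573 0.3747
-0.109 1 0.4809 0.4809 0.3587 0.3587
-0.101 4 0.4801 0.4814 0.3577 0.3755
-0.093 11 0.4798 0.4809 0.3613 0.3741
-0.085 55 0.4804 0.5096 0.3554 0.3774
-0.077 449 0.4811 0.5095 0.3556 0.3772
[0.45393103 0.3657     0.20531835]
shift [0.0551 0.0018 0.1101] turn [ 0.0016  0.002  -0.0023]
[-0.8   0.27 -0.15  1.77  0.51  0.89  0.35]
```

View pics/w4.png

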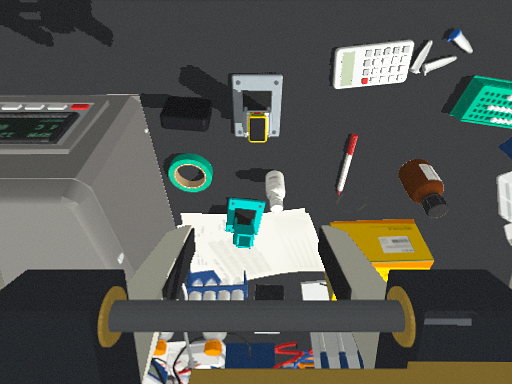

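The view shows the pen head at (258,128) squarely below between the fingers, and the black block (187,112) off to one side. I'll refine the grasp point, then approach along the axis.

```bash
sed -i 's/^g=.*/g=np.array([.496,.366,.1122])/' pre.py; python3 -m crank '[[[0.6,0.03,0.002,0.05,0.001,0.002,-0.002],[0.6,0.055,0.002,0.09,0.001,0.002,-0.002],[0.6,0.055,0.002,0.11,0.001,0.002,-0.002],[0.6,0.055,0.002,0.11,0.001,0.002,-0.002],[0.6,0.055,0.002,0.11,0.001,0.002,-0.002],[0.6,0.055,0.002,0.11,0.001,0.002,-0.002]]]'; python3 pre.py 0
```

```text
t: 12.33
tcp_pos: [0.4543, 0.3678, 0.207]
tool_rot: [0.0, 2.703, 0.006]
contact_force: [0.7, 0.7, 0.5]
gripper_width: 0.599
grip_force: 0.0
[0.50394522 0.366      0.09516141]
shift [ 0.0031 -0.0029  0.1528] turn [ 0.0027  0.0011 -0.0006]
[-0.85  0.37 -0.1   1.93  0.64  0.67  0.16]
```

```bash
python3 -m crank '[[[0.6,0.003,-0.002,0.03,0.002,0.001,0],[0.6,0.003,-0.002,0.06,0.002,0.001,0],[0.6,0.003,-0.002,0.09,0.002,0.001,0],[0.6,0.003,-0.002,0.12,0.002,0.001,0],[0.6,0.003,-0.002,0.14,0.002,0.001,0],[0.6,0.003,-0.002,0.152,0.002,0.001,0],[0.6,0.003,-0.002,0.152,0.002,0.001,0],[0.6,0.003,-0.002,0.152,0.002,0.001,0]]]'; python3 pre.py 0
```

```text
t: 13.0
tcp_pos: [0.5026, 0.3665, 0.0943]
tool_rot: [-0.001, 2.707, -0.0]
contact_force: [-0.0, -0.0, 0.1]
gripper_width: 0.599
grip_force: 0.0
[0.50394522 0.366      0.09516141]
shift [-0.002  -0.0007 -0.0003] turn [-0.0001 -0.001   0.0006]
[-0.86  0.58  0.03  1.96  0.82  0.42  0.01]
```

```bash
python3 -m crank '[[[0.1,0,0,0,0,0,0],[0.1,0,0,0,0,0,0],[0.1,0,0,0,0,0,0],[0.1,0,0,0,0,0,0],[0.1,0,0,0,0,0,0],[0.1,0,0,0,0,0,0],[0.1,0,0,0,0,0,0],[0.1,0,0,0,0,0,0]]]' 35; python3 -m crank '[[[0.1,0,0,0,0,0,0],[0.1,0,0,0,0,0,0],[0.1,0,0,0,0,0,0]]]'; python3 pre.py 0.10
```

```text
t: 13.67
tcp_pos: [0.5018, 0.3658, 0.093]
tool_rot: [-0.002, 2.708, -0.003]
contact_force: [-1.2, -0.3, 1.4]
gripper_width: 0.236
grip_force: 34.9
t: 13.92
tcp_pos: [0.5018, 0.3658, 0.093]
tool_rot: [-0.002, 2.708, -0.003]
contact_force: [-3.0, -1.0, 4.4]
gripper_width: 0.233
grip_force: 35.0
[0.4616834  0.366      0.18579219]
shift [-3.200e-03  1.000e-04 -1.263e-01] turn [-0.0011 -0.002   0.0012]
[-0.86  0.58  0.03  1.97  0.82  0.42  0.01]
```

```bash
python3 -m crank '[[[0.1,0,0,-0.01,0,0,0],[0.1,0,0,-0.025,0,0,0],[0.1,0,0,-0.04,0,0,0],[0.1,0,0,-0.06,0,0,0],[0.1,0,0,-0.08,0,0,0],[0.1,0,0,-0.1,0,0,0],[0.1,0,0,-0.11,0,0,0],[0.1,0,0,-0.11,0,0,0]]]'; python3 - <<'E'
from h import *
print(bot.get_state()['qpos'].round(2))
c,im,Dp=grab('scene');cv2.imwrite('pics/s3.png',cv2.resize(im[200:320,170:330],None,fx=4,fy=4))
rows((.42,.34,.42),frame((0,1,0),D))
E
```

```text
t: 14.58
tcp_pos: [0.4647, 0.3673, 0.1753]
tool_rot: [-0.003, 2.706, 0.003]
contact_force: [-0.9, 0.8, -0.5]
gripper_width: 0.238
grip_force: 34.9
[-0.85  0.43 -0.07  1.95  0.69  0.6   0.12]
shift [-0.0785 -0.0331 -0.3026] turn [0.     0.2765 0.001 ]
```

View pics/s3.png

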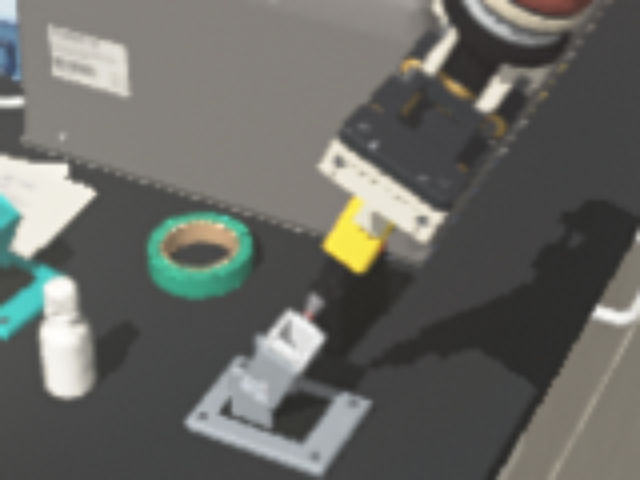

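The picture shows the pen drawn out: the tip at (315,300) is just clear of the sleeve mouth (300,325), with the head in the fingers. Lift and turn it upright.

```bash
python3 -m crank '[[[0.1,0,0,-0.03,0,0,0],[0.1,0,0,-0.07,0,0,0],[0.1,-0.03,-0.01,-0.12,0,0.06,0],[0.1,-0.05,-0.02,-0.17,0,0.13,0],[0.1,-0.065,-0.025,-0.22,0,0.2,0],[0.1,-0.0785,-0.033,-0.265,0,0.26,0],[0.1,-0.0785,-0.033,-0.303,0,0.2765,0],[0.1,-0.0785,-0.033,-0.303,0,0.2765,0]]]'; python3 - <<'E'
from h import *
a=np.radians(40)
rows((.569,-.152,.42),frame((np.cos(a),np.sin(a),0),D)); print(bot.get_state()['qpos'].round(2))
E
```

```text
t: 15.3
tcp_pos: [0.4241, 0.3386, 0.4226]
tool_rot: [0.01, 3.14, 0.001]
contact_force: [0.6, 1.1, -0.1]
gripper_width: 0.234
grip_force: 34.9
shift [-0.1849 -0.6122  0.0032] turn [0.0009 0.001  0.5516]
[-0.55  0.32 -0.26  1.28  0.08  1.55  0.77]
```

```bash
python3 -m crank '[[[0.1,-0.008,-0.025,0,0,0,0.025],[0.1,-0.02,-0.065,0,0,0,0.06],[0.1,-0.033,-0.11,0,0,0,0.1],[0.1,-0.047,-0.155,0,0,0,0.14],[0.1,-0.06,-0.2,0,0,0,0.18],[0.1,-0.074,-0.245,0,0,0,0.22],[0.1,-0.088,-0.29,0,0,0,0.26],[0.1,-0.1,-0.335,0,0,0,0.3]]]'; python3 - <<'E'
from h import *
a=np.radians(40)
rows((.569,-.152,.42),frame((np.cos(a),np.sin(a),0),D)); print(bot.get_state()['qpos'].round(2))
E
```

```text
t: 15.97
tcp_pos: [0.5008, 0.0695, 0.4186]
tool_rot: [-0.738, -3.052, 0.006]
contact_force: [0.7, -0.5, -0.7]
gripper_width: 0.234
grip_force: 34.9
shift [-0.2024 -0.2074 -0.001 ] turn [-2.900e-03 -1.000e-04  2.535e-01]
[-0.15  0.25 -0.04  1.39  0.01  1.51  0.9 ]
```

```bash
python3 -m crank '[[[0.1,-0.032,-0.032,0,0,0,0.04],[0.1,-0.064,-0.066,0,0,0,0.08],[0.1,-0.096,-0.099,0,0,0,0.12],[0.1,-0.128,-0.131,0,0,0,0.16],[0.1,-0.158,-0.162,0,0,0,0.2],[0.1,-0.18,-0.185,0,0,0,0.24],[0.1,-0.195,-0.2,0,0,0,0.2535],[0.1,-0.2025,-0.2075,0,0,0,0.2535]]]';python3 -m crank '[[[0.1,0,0,0,0,0,0],[0.1,0,0,0,0,0,0]]]'; python3 - <<'E'
from h import *
a=np.radians(40)
p,R=pose();print('tool z',R.as_matrix()[:,2].round(4))
c,im,Dp=grab('wrist');cv2.imwrite('pics/w5.png',im);np.savez('w5.npz',im=im,D=Dp,**{k:np.array(v) for k,v in c.items()})
rows((.569,-.152,.36),frame((np.cos(a),np.sin(a),0),D)); print(p)
for n in('scene','top'):
    cs,s,Ds=grab(n);np.savez(n+'5.npz',im=s,D=Ds,**{k:np.array(v) for k,v in cs.items()}); 
    if n=='scene': sc=s
cv2.imwrite('pics/comb2.png',np.hstack([im[:, 120:392],cv2.resize(sc[80:176,260:350],(360,384),interpolation=cv2.INTER_CUBIC)]))
E
```

```text
t: 16.63
tcp_pos: [0.5694, -0.1533, 0.4181]
tool_rot: [-1.329, -2.844, 0.01]
contact_force: [-0.0, -0.2, -1.0]
gripper_width: 0.23
grip_force: 34.9
t: 16.8
tcp_pos: [0.5696, -0.1485, 0.4193]
tool_rot: [-1.319, -2.849, 0.004]
contact_force: [0.3, -0.3, -1.1]
gripper_width: 0.233
grip_force: 34.9
tool z [-0.0029 -0.0012 -1.    ]
shift [-0.0037 -0.0041  0.0747] turn [-0.0013 -0.0004  0.0043]
[ 0.56961586 -0.14850055  0.41928755]
```

View pics/comb2.png

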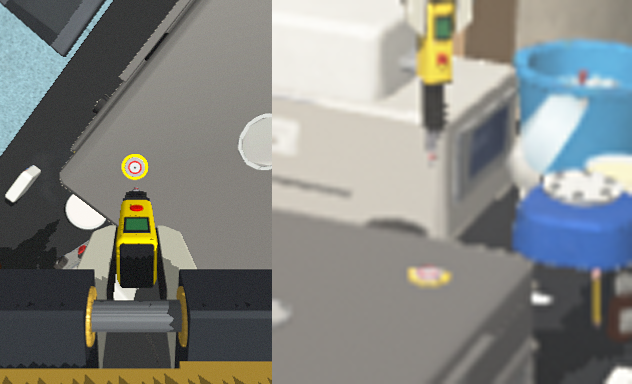

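The left half shows the pad bull's-eye at wrist pixel (254,167) with the pen's tip pointing at it near (257,190). The right half shows the pen hanging upright above the pad. I'll now measure pen in the tool frame and the pad.

```bash
cat > tip.py <<'E'
from h import *
import sys
def pad(c,im):
    hsv=cv2.cvtColor(im,cv2.COLOR_BGR2HSV)
    m=((hsv[...,0]>18)&(hsv[...,0]<38)&(hsv[...,1]>110)&(hsv[...,2]>90)).astype(np.uint8)
    for k in cv2.findContours(m,cv2.RETR_EXTERNAL,cv2.CHAIN_APPROX_NONE)[0]:
        P=np.array([onz(c,u,v,.2362)[:2] for u,v in k[:,0].astype(float)]);
        (x,y),r=cv2.minEnclosingCircle((P*1000).astype(np.float32))
        if abs(x-570)<40 and abs(y+150)<40 and r>8: print('pad',round(x,1),round(y,1),round(r,1),'n',len(k),P.mean(0).round(4))
p=np.array([0.56961586,-0.14850055,0.41928755])
def pen(c,D,p,R,lbl):
    o=[];vs,us=np.nonzero(D>0)
    for u,v in zip(us,vs):
        q=R.inv().apply(dep(c,D,u,v)-p)
        if abs(q[0])<.035 and abs(q[1])<.02 and -.06<q[2]<.11:o.append(q)
    o=np.array(o)*1000;print(lbl)
    for lo in range(-60,110,8):
        m=(o[:,2]>=lo)&(o[:,2]<lo+8)
        if m.any(): print(lo,m.sum(),o[m,:2].min(0).round(1),o[m,:2].max(0).round(1),'zmax',o[m,2].max().round(1))
if __name__=='__main__':
    p,R=pose()
    for n in('wrist','scene','top'):
        q=np.load(('w' if n=='wrist' else n)+'5.npz');pad(q,q['im'])
        if n!='top':pen(q,q['D'],p,R,n)
E
python3 tip.py
```

```text
Still running in the background as job /tmp/bash_jobs.1000/7186267ef1f6 (pid 1266). You'll get a notice when it ends.
```

```bash
kill -- -$(cat /tmp/bash_jobs.1000/7186267ef1f6/pid); sed -i "s/q=np.load(\(.*\));pad/q=dict(np.load(\1));D_=q['D'];pad/" tip.py; timeout 200 python3 tip.py
```

```text
pad 569.2 -153.1 17.3 n 74 [ 0.5691 -0.1528]
wrist
-60 1823 [-14.8 -19.9] [11.7 20. ] zmax -52.0
-52 953 [-15.2 -20. ] [14. 20.] zmax -44.0
-44 482 [  7.5 -19.9] [14.4 20. ] zmax -36.1
-36 375 [  7.9 -19.9] [14.5 20. ] zmax -28.0
-28 177 [  8.  -17.3] [14.2 15.7] zmax -20.0
-20 168 [  8.6 -12.3] [15.   9.8] zmax -12.0
-12 158 [  8.5 -12. ] [15.1  9.7] zmax -4.1
-4 106 [  9.1 -12.2] [13.5  9.6] zmax 4.0
4 119 [  9.6 -12.1] [13.7  9.1] zmax 11.9
12 26 [ 11.6 -10.7] [13.4  7.9] zmax 13.9
28 23 [  6.4 -10.1] [7.2 7.2] zmax 34.6
36 61 [  5.6 -10.4] [6.8 6.6] zmax 43.8
44 60 [ 5.3 -9.8] [7.1 6.7] zmax 51.3
52 8 [ 5.1 -7.5] [5.7 1. ] zmax 57.0
60 2 [ 2.7 -2.5] [ 2.8 -1.6] zmax 67.4
68 6 [ 0.8 -5.2] [2.2 0.2] zmax 71.9
76 8 [-0.9 -3.5] [0.8 0.3] zmax 83.5
pad 554.4 -148.9 8.1 n 4 [ 0.5544 -0.1489]
scene
-60 20 [ -6.8 -19.6] [16.1 19.9] zmax -52.0
-52 44 [-14.2 -19.1] [15.6 19.7] zmax -44.1
-44 29 [  4.2 -17.3] [14.9 18.6] zmax -36.1
-36 30 [  3.2 -19.2] [16.  17.7] zmax -28.3
-28 21 [  2.7 -16.5] [18.3 14.8] zmax -20.9
-20 22 [-12.8  -9.2] [15.6 11.2] zmax -12.3
-12 21 [-15.1  -9.2] [21.1 11.7] zmax -4.7
-4 23 [-12.3 -10.1] [19.2 11.7] zmax 3.9
4 22 [-12.1  -9.9] [17.1 10.3] zmax 11.4
12 14 [-9. -8.] [14.5 10.2] zmax 19.6
20 14 [-6.8 -5.8] [8.8 9.2] zmax 26.9
28 15 [-5.1 -6. ] [10.7  7.8] zmax 35.3
36 16 [ -8.1 -10.2] [9.5 8. ] zmax 43.8
44 16 [-6.4 -8.8] [10.9  7. ] zmax 50.4
52 11 [-6.8 -5.7] [10.   9.1] zmax 59.3
60 8 [-0.3 -4.6] [11.8  5.6] zmax 67.8
68 6 [-6.5 -2.4] [7.3 4.2] zmax 74.3
76 3 [-1.5 -3.1] [0.9 1.3] zmax 81.7
84 2 [-3.3 -0.6] [-1.   0.4] zmax 89.0
pad 557.8 -151.7 12.2 n 15 [ 0.5555 -0.1524]
```

```bash
cat > t2.py <<'E'
from h import *
import sys
a=np.radians(40);s=bot.get_state();print(s['tcp_pos'].round(4),'F',s['contact_force'].round(2),'z',pose()[1].as_matrix()[:,2].round(4))
rows((.5692,-.1511,float(sys.argv[1])),frame((np.cos(a),np.sin(a),0),D))
E
python3 -m crank '[[[0.1,0,0,0.01,0,0,0],[0.1,0,-0.001,0.03,0,0,0.002],[0.1,0,-0.001,0.055,0,0,0.002],[0.1,0,-0.001,0.08,0,0,0.002],[0.1,0,-0.001,0.095,0,0,0.002],[0.1,0,-0.001,0.105,0,0,0.002],[0.1,0,-0.001,0.105,0,0,0.002],[0.1,0,-0.001,0.105,0,0,0.002]]]'; python3 t2.py .335
```

```text
t: 17.62
tcp_pos: [0.569, -0.1496, 0.3363]
tool_rot: [-1.325, -2.848, 0.004]
contact_force: [-0.3, 0.1, -1.4]
gripper_width: 0.233
grip_force: 34.9
[ 0.569  -0.1496  0.3363] F [-0.29  0.08 -1.42] z [-0.0011 -0.0023 -1.    ]
shift [-0.0016 -0.0011  0.0016] turn [-0.0015  0.0007  0.0012]
```

Correct laterally, then check tip against pad in the wrist view numerically.

```bash
python3 -m crank '[[[0.1,-0.0016,-0.001,0,0,0,0],[0.1,-0.0016,-0.001,0,0,0,0],[0.1,-0.0016,-0.001,0,0,0,0],[0.1,-0.0016,-0.001,0,0,0,0]]]'; timeout 300 python3 - <<'E'
from h import *
from tip import pad,pen
p,R=pose();c,im,Dp=grab('wrist');cv2.imwrite('pics/w6.png',im)
pad(c,im);print(p)
X=[];
for v in range(384):
    for u in range(180,330):
        if Dp[v,u]>0:
            q=R.inv().apply(dep(c,Dp,u,v)-p)*1000
            if abs(q[0])<12 and abs(q[1])<12 and 45<q[2]<94: X.append(q)
X=np.array(X)
for lo in range(45,94,4):
    m=(X[:,2]>=lo)&(X[:,2]<lo+4)
    if m.any():print(lo,m.sum(),X[m,:2].min(0).round(1),X[m,:2].max(0).round(1),X[m,2].max().round(1))
P=np.array([.5692,-.1530,.238]);print('pad in tool',(R.inv().apply(P-p)*1000).round(1))
E
python3 t2.py .325
```

```text
t: 17.95
tcp_pos: [0.5694, -0.1517, 0.3367]
tool_rot: [1.326, 2.847, -0.004]
contact_force: [-0.4, -0.1, -1.5]
gripper_width: 0.236
grip_force: 34.9
pad 569.2 -153.1 17.1 n 128 [ 0.5667 -0.15  ]
[ 0.56944403 -0.15165397  0.33672993]
45 23 [ 6.5 -8.1] [7.7 7.6] 49.0
49 7 [ 6.4 -6.6] [7.2 5.3] 51.4
53 7 [ 5.7 -3.2] [6.2 1.9] 56.3
65 5 [ 1.8 -4.3] [3.5 1.1] 68.7
69 4 [ 2.2 -3.4] [ 2.8 -0.7] 71.8
73 1 [1.1 0.3] [1.1 0.3] 77.0
77 3 [ 0.9 -2.5] [1.4 0.3] 80.8
81 4 [-0.5 -2.6] [1.4 1.2] 82.4
pad in tool [-0.7 -0.9 98.7]
[ 0.5694 -0.1516  0.3365] F [ 0.22  0.05 -1.75] z [-4.0e-04 -2.6e-03 -1.0e+00]
shift [0.0006 0.0003 0.0144] turn [-0.0013  0.0011  0.0006]
```

```bash
python3 -m crank '[[[0.1,0,0,0.004,0,0,0],[0.1,0,0,0.008,0,0,0],[0.1,0,0,0.012,0,0,0],[0.1,0,0,0.0125,0,0,0],[0.1,0,0,0.0125,0,0,0]]]'; python3 -m crank '[[[0.1,0,0,0.001,0,0,0],[0.1,0,0,0.0025,0,0,0],[0.1,0,0,0.0025,0,0,0],[0.1,0,0,0.0025,0,0,0]]]'
```

```text
t: 18.42
tcp_pos: [0.5689, -0.1514, 0.3256]
tool_rot: [-1.326, -2.847, 0.005]
contact_force: [0.1, -0.1, -1.4]
gripper_width: 0.235
grip_force: 34.9
t: 18.75
tcp_pos: [0.5691, -0.1515, 0.3241]
tool_rot: [-1.326, -2.848, 0.004]
contact_force: [0.2, -0.5, -1.5]
gripper_width: 0.236
grip_force: 34.9
```

```bash
python3 -m crank '[[[0.1,0,0,0.0013,0,0,0],[0.1,0,0,0.0025,0,0,0],[0.1,0,0,0.0025,0,0,0],[0.1,0,0,0.0025,0,0,0]]]'
```

```text
t: 19.08
tcp_pos: [0.5693, -0.1516, 0.3226]
tool_rot: [1.326, 2.847, -0.004]
contact_force: [-0.6, 0.5, -0.1]
gripper_width: 0.237
grip_force: 34.9
```

```bash
python3 -m crank '[[[0.1,0,0,0.0013,0,0,0],[0.1,0,0,0.0025,0,0,0],[0.1,0,0,0.0025,0,0,0],[0.1,0,0,0.0025,0,0,0]]]';python3 -m crank '[[[0.1,0,0,0,0,0,0],[0.1,0,0,0,0,0,0]]]'
```

```text
t: 19.42
tcp_pos: [0.5693, -0.1516, 0.3204]
tool_rot: [1.326, 2.847, -0.004]
contact_force: [-0.2, -0.1, 2.4]
gripper_width: 0.235
grip_force: 34.9
t: 19.58
tcp_pos: [0.5693, -0.1516, 0.3204]
tool_rot: [1.326, 2.847, -0.004]
contact_force: [0.4, 0.3, 2.5]
gripper_width: 0.237
grip_force: 34.9
```

```bash
python3 -m crank '[[[0.1,0,0,0.001,0,0,0],[0.1,0,0,0.002,0,0,0],[0.1,0,0,0.002,0,0,0],[0.1,0,0,0.002,0,0,0],[0.1,0,0,0.002,0,0,0],[0.1,0,0,0.002,0,0,0]]]';timeout 300 python3 - <<'E'
from h import *
from tip import pad
f=[]
for i in range(4):
    p,R=pose();f.append(bot.get_state()['contact_force']);c,im,Dp=grab('wrist')
print('F',np.mean(f,0).round(2),p,R.as_matrix()[:,2].round(3));pad(c,im)
X=[]
for v in range(384):
    for u in range(180,330):
        if Dp[v,u]>0:
            q=R.inv().apply(dep(c,Dp,u,v)-p)*1000
            if abs(q[0])<14 and abs(q[1])<14 and 0<q[2]<81: X.append(q)
X=np.array(X)
for lo in range(0,81,6):
    m=(X[:,2]>=lo)&(X[:,2]<lo+6)
    if m.any():print(lo,m.sum(),X[m,:2].min(0).round(1),X[m,:2].max(0).round(1))
P=np.array([.5692,-.1530,.238]);print('pad in tool',(R.inv().apply(P-p)*1000).round(1))
ct,t,Dt=grab('top');hs=cv2.cvtColor(t,cv2.COLOR_BGR2HSV);m=np.zeros(t.shape[:2],bool);m[230:260,345:395]=((hs[...,2]>185)&(hs[...,1]<60))[230:260,345:395]
Q=cloud(ct,Dt,m);print('timer',m.sum(),Q.min(0).round(3),Q.max(0).round(3))
E
```

```text
t: 20.08
tcp_pos: [0.5693, -0.1516, 0.3186]
tool_rot: [1.326, 2.848, -0.004]
contact_force: [-0.1, 0.1, 3.2]
gripper_width: 0.231
grip_force: 34.9
F [ 0.3  -0.07  3.36] [ 0.56927789 -0.15159295  0.31862131] [-0.001 -0.002 -1.   ]
pad 569.1 -153.1 17.1 n 130 [ 0.5664 -0.1493]
0 77 [  9.6 -11. ] [14.  10.4]
6 77 [ 10.6 -11.3] [14.   9.9]
12 8 [13.  -4.9] [13.9  8.8]
30 30 [ 6.8 -9.3] [7.8 8. ]
36 50 [ 5.9 -9.6] [7.6 7.4]
42 51 [ 5.9 -9. ] [7.8 7.6]
48 14 [ 6.2 -6.6] [7.3 5.3]
54 7 [ 5.8 -3.3] [6.2 1.9]
66 8 [ 1.8 -4.3] [3.3 1.1]
72 1 [ 1.  -1.6] [ 1.  -1.6]
78 236 [ -8. -13.] [11.7 11.7]
pad in tool [-0.9 -0.8 80.6]
timer 105 [ 0.439 -0.389  0.026] [ 0.46  -0.325  0.071]
```

About 5 N on the pad, the tip centred to within roughly 1 mm, the pen upright and the timer standing. Handing in.

```bash
python3 -c "
from rig import ticket
print(ticket.hand_in())"
```

```text
the job is handed in; nothing more can be done
None
```

I handed the job in at about 20 s; no verdict came back, but my last readings showed the pen held upright on the pad's centre dot at about 5 N (tip roughly half-way in) and the timer standing on the free worktop.

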